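# Clip the pasta cutter wheel onto its spindle

### The job

The white cutter wheel has crept out along the pasta machine's spindle and covers the retaining groove. Push the wheel fully back against its shoulder, then take the spring clip by its tab from the wooden rack, feel for the spindle's groove with it and press it in from above until it snaps fully home; never force the clip, and let go of it there. Leave the tray, stamp and jar where they are.

Things in the scene. Friction and masses are not known exactly. Their poses are not given: they have to be found in the camera images.
- machine: Fixed counter-top pasta machine: aluminium casing 130 mm in x, y from -50 to +150, 112 mm high (rollers on top to 122); origin on the counter below, z up. A slippery level steel spindle sticks out of its -y side, axis at x = 0, z = 90 mm. It sits in a stiff friction fit and stands 3 to 14 mm in from fully out, differing each time; forces under 60 N do not shift it.
- wheel (a joint): Position of the white fluted cutter wheel (52 mm dia, 16 mm thick) along the spindle, m: 0 = against the shoulder, growing towards the free end, at most 0.022. It stays where it is left; about 3 N slides it. Its outer face lies 5.75 mm inboard (+y) of the groove's centre at 0. Its rim, 16 mm above the spindle's surface, can be pushed with the fingertips from above.
- clip: Steel spring clip, about 60 g, an upside-down U with a tab on top; starts upright in the rack. Its origin lies on the spindle axis when it is seated; z up the tab, y its thickness (along the spindle when fitted, either way round). 30 mm wide (x), 6 mm thick; bridge z = 7 to 14 mm; tab 22 (x) x 10 (y) mm, z = 14 to 66. Forcing it where it does not go on spoils it.
- clip_tab (a point): Point to grip in the clip's tab, 54 mm above the clip's origin, 12 mm below the tab's top; axes as the clip's (the tab is 10 mm thick along y, 22 mm along x). Gripped here the fingertips stay above the wheel when the clip is seated.
- rack: Fixed wooden block 75 x 85 x 34 mm high, origin under its centre, with one pocket in the top 34 mm (x) x 8.5 mm (y), 22 mm deep, in which the clip stands; lift it straight out.
- tray: Bystander: empty wooden pasta tray 260 x 340 x 55 mm, origin under its centre.
- stamp: Bystander: turned wooden ravioli stamp, 60 mm dia, 82 mm tall, upright, origin under its foot.
- jar: Bystander: glass jar with steel cap, 70 mm dia, 110 mm tall, origin under its foot.
- clip_mouth (a point): Midway between the clip's jaw ends, 6 mm below its origin. The sprung jaws' round ends (5 mm dia) are 9 mm apart, lowest at z = -9. In the groove they touch with the clip's origin 12 mm above the axis; 7 to 10 N opens them, they snap under and the bridge lands on the groove floor. On a 20 mm land they touch 16 mm above the axis and never go on: 5 N is safe there, 14 N spoils it.
- groove_out (a point): Point fixed to the casing on the spindle axis (machine 0, -89, 90 mm), machine axes; +y is inboard. The groove (14 mm dia, 7.5 mm wide) would have its centre here if the spindle stood fully out; it lies 3 to 14 mm inboard: feel for it. From the groove's centre the spindle, 20 mm dia, runs 27.75 mm out to its free end and 21.75 mm in to a shoulder 28 mm dia.

How it is judged (in metres and radians):
On the way, in this order (a step that is already met when the one before it is completed fails the run):
1. the wheel is pushed back to its shoulder (within 2 mm) (value of joint wheel below 0.002 m), for 0.2 s.
2. the clip is seated in the groove: its origin within 2 mm of the spindle axis (only the groove allows that), square to the spindle within 0.12 rad (x of clip in the frame of groove_out between -0.002 and 0.002 m and z of clip in the frame of groove_out between -0.002 and 0.002 m and y of clip in the frame of groove_out between -0.0025 and 0.0165 m and angle between the y axis of clip and the y axis of groove_out, either way round below 0.12 rad), for 0.2 s.
At the end, for the whole second after the job is handed in: The clip sits snapped in the groove, let go and at rest: its origin within 2 mm of the spindle axis (sideways and in height) and between 2.5 mm outboard and 16.5 mm inboard of groove_out along it, its y axis within 0.12 rad of the spindle; the wheel is within 4 mm of its shoulder (all of step 2 and value of joint wheel below 0.004 m and linear speed of clip below 0.02 m/s); the robot touches nothing.
It fails at once if the clip is forced: its contacts with the machine add up to more than 38 N (about 14 N of push on jaws wedged on the land) (contact force between clip and machine above 38 N).
It fails at once if a bystander (tray, stamp, jar) is moved more than 20 mm (distance of any of tray, stamp, jar from where it was at the start of the episode above 0.02 m).
It also fails if it takes over 58 s, if anything falls off the work surface, if the arm or the gripper's body presses on something with over 40 N, if the wrist force passes 120 N, or if a joint passes its speed limit or range.

### The arm

A 6-joint arm with a two-finger parallel gripper is mounted at the origin on the work surface. World frame = base frame: x ahead of the robot, y to its left, z up, the work surface at z = 0. Lengths are in m, angles in degrees, forces in N, time in s.
With the tool pointing down it reaches from about 0.325 to 0.775 m from the base axis. Payload 5.5 kg.
Tool frame: the origin (TCP) lies at the very end of the fingers, on their centre line; the grasp point (between the pads) lies 19 mm behind it; z points along the fingers, x is the direction in which the jaws open and shut, and the axes are right-handed (so a half turn about z gives the same grasp; the last joint's range is limited). The gripper opens to 85 mm and grips with 20 to 120 N. Pads are 22 mm wide; open, the fingers measure 114 mm over their backs; the gripper's body (76 mm by 85 mm) begins 54 mm behind the grasp point. The pads swing forward as they close: fully open they stand 13 mm farther back than shut.
Start: joints at [-68.279, 5.22, 70.514, -0, 104.267, -3.249], TCP at [0.253, -0.544, 0.231] pointing down, gripper open.
Joint ranges: [-164.24, 164.24], [-49.07, 125.15], [9.68, 141.18], [-86.29, 266.29], [3.28, 154.24], [-151.56, 151.56]. Speed limits (degrees/s): [147.25, 147.25, 172.46, 180, 180, 180].

### API

Orientations are given as a 3x3 rotation matrix whose columns are the frame's x, y, z axes.
In Python, from plant import env, vision, order gives the robot as it stands.
- The arm moves only by the tool servo_tool, never from a script. Its argument "rows" is a list of rows, each an object with "linear": the shift along the tool's x, y, z in cm, a list of three; "rot": the turn, a rotation vector about the tool's x, y, z in degrees, a list of three. A call has 1 to 10 rows; each row is the pose to reach, as a shift and turn from the pose measured when the call began, along the tool's axes at that moment; what a row does not reach only later rows make up. A row lasts 1/8 s, in which the tool goes at most 62.5 mm and 10.7 degrees, less where a joint would pass 70% of its speed; a pose out of reach is approached as far as the arm can. A call with a gripper value outside its range is refused whole. "hand" is the opening, from 0 (shut) to 1 (fully open), set as the call begins (left out, the last holds). The fingers move at their own pace and stop on an object; the grip force is fixed at half the most. Time passes only in rows, so rows that repeat a pose let the fingers close. It gives the time, the measured TCP pose, the force and the opening at its end, in the units of the state.
- env.observe(): the state, without advancing time (a new reading comes with each control period).
- vision.grab_frame(name): name is "scene" or "top" or "wrist"; returns the picture (400x640x3 uint8, red, green, blue); there is no depth.
- vision.camera_params(name): a dict with "fx", "fy", "cx", "cy" (pixels), "distortion" ([k1, k2, p1, p2, k3] as OpenCV has them; the pictures are not rectified), "origin" and "attitude" of the camera in the world. Camera axes: x right, y down, z forward; pixel columns grow to the right and rows downward; lengths in m; the calibration is good to about 2 mm. A picture is of the moment at which its call begins: read the wrist's pose just before it. camera_params takes no time and is no camera call; for the wrist camera it gives the pose at the moment of the call.
- order.sign_off(): hands the job in, once; it reports no verdict.
The state is a dict: "time_s": time; "qpos": joint angles; "qd": joint speeds; "effort": joint torques, N m; "tcp_pos": TCP position; "tool_rot": TCP orientation; "contact_force": force on the tool from outside, world axes, zero at the start; "wrist_torque": the same for the moment, N m; "gripper_width": finger opening in m.
Only numpy, scipy, OpenCV 4.12 (cv2) and the standard library are available. Lean on these libraries where they do the work, as an engineer would, in place of code of your own. Each camera call takes 0.05 s, during which the arm holds its last target.

## Working session

There is one attempt and no reset: what is moved stays moved. The work goes in short steps, Python scripts to look and compute and a tool call to move; the robot and the scene stay as the last step left them, time stands still between calls to the robot, and variables do not carry over. Pictures are saved under pics/ and viewed, and the job is handed in when it is done.

Besides the shell and the picture viewer there is one more tool, called after "Call:" by a JSON object that holds its "name" and its "arguments", one argument or row to a line. servo_tool: Moves the arm, as the interface text tells. Its arguments: {"type":"object","properties":{"rows":{"type":"array"},"hand":{"type":"number"}},"required":["rows"]}

```bash
ls; mkdir -p pics; python3 - <<'E'
from plant import env, vision, order
import cv2
s=env.observe(); print({k:s[k] for k in ('time_s','tcp_pos','tool_rot','contact_force','gripper_width')})
for n in ("scene","top","wrist"):
    p=vision.camera_params(n); print(n,p)
    cv2.imwrite(f"pics/{n}0.png",vision.grab_frame(n)[:,:,::-1])
E
```

```text
pics
{'time_s': 0.0, 'tcp_pos': array([ 0.25318423, -0.54365101,  0.23011553]), 'tool_rot': array([[ 4.22150374e-01, -9.06525531e-01, -7.22773979e-04],
       [-9.06523651e-01, -4.22150974e-01,  1.85066615e-03],
       [-1.98279586e-03, -1.26047703e-04, -9.99998026e-01]]), 'contact_force': array([ 0.52120793, -0.74069705,  0.12803872]), 'gripper_width': 0.08526778301681348}
scene {'fx': 394.2226425400236, 'fy': 394.2226425400236, 'cx': 324.6753353758378, 'cy': 201.0294640593955, 'distortion': array([0.01108687, 0.        , 0.        , 0.        , 0.        ]), 'origin': array([ 1.26339801, -0.1743129 ,  0.68880939]), 'attitude': array([[ 0.04944806,  0.68953579, -0.72256162],
       [ 0.99871933, -0.0418895 ,  0.02837187],
       [-0.01070432, -0.72303919, -0.69072408]])}
top {'fx': 518.7131969958384, 'fy': 518.7131969958384, 'cx': 320.0406012595682, 'cy': 206.90561690307075, 'distortion': array([-0.115054,  0.      ,  0.      ,  0.      ,  0.      ]), 'origin': array([ 0.53171195, -0.14715593,  1.22131725]), 'attitude': array([[ 1.91559202e-04, -9.94684240e-01,  1.02971965e-01],
       [-9.99989068e-01, -6.71610193e-04, -4.62730771e-03],
       [ 4.67186708e-03, -1.02969953e-01, -9.94673495e-01]])}
wrist {'fx': 354.68934893008174, 'fy': 354.68934893008174, 'cx': 321.2531132908455, 'cy': 196.13789299168707, 'distortion': array([0.00825379, 0.        , 0.        , 0.        , 0.        ]), 'origin': array([ 0.31710005, -0.51401352,  0.37288634]), 'attitude': array([[ 0.42320253, -0.87114779, -0.2490003 ],
       [-0.90603423, -0.40728943, -0.1149665 ],
       [-0.00126238,  0.27425691, -0.96165563]])}
```

View pics/scene0.png

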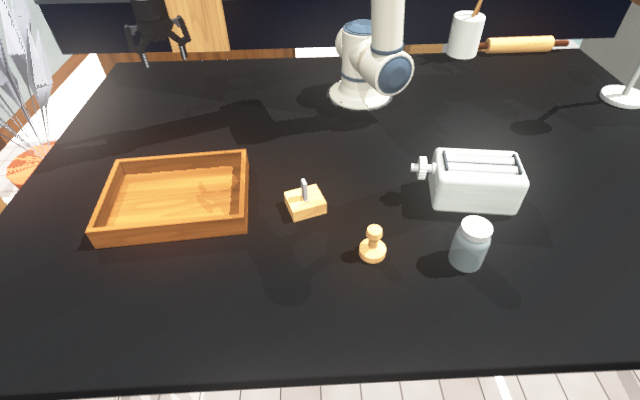

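View pics/top0.png

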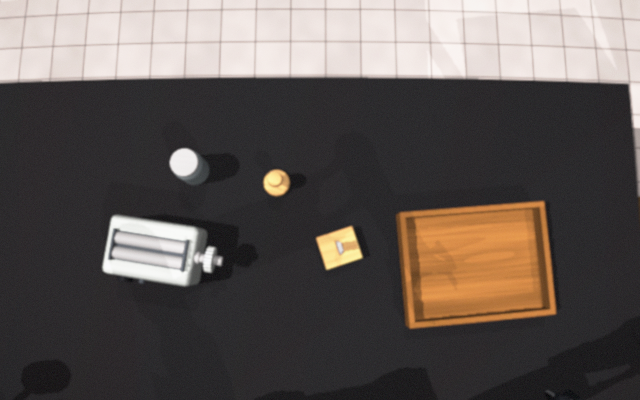

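View pics/wrist0.png

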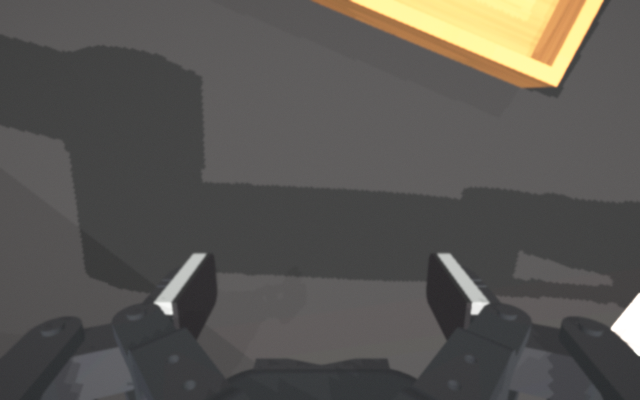

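```bash
cat > h.py <<'E'
from plant import env, vision, order
import cv2, numpy as np
def ray(n,uv,p=None):
    p=p or vision.camera_params(n)
    K=np.array([[p['fx'],0,p['cx']],[0,p['fy'],p['cy']],[0,0,1]])
    q=cv2.undistortPoints(np.array(uv,float).reshape(-1,1,2),K,np.array(p['distortion'])).reshape(-1,2)
    d=np.c_[q,np.ones(len(q))]@np.array(p['attitude']).T
    return np.array(p['origin']),d
def plane(n,uv,z,p=None):
    o,d=ray(n,uv,p); return o+d*((z-o[2])/d[:,2])[:,None]
def proj(n,X,p=None):
    p=p or vision.camera_params(n)
    K=np.array([[p['fx'],0,p['cx']],[0,p['fy'],p['cy']],[0,0,1]])
    R=np.array(p['attitude']).T
    return cv2.projectPoints(np.atleast_2d(np.array(X,float)),cv2.Rodrigues(R)[0],-R@np.array(p['origin']),K,np.array(p['distortion']))[0].reshape(-1,2)
E
python3 - <<'E'
import cv2,numpy as np
a=cv2.imread('pics/top0.png'); b=cv2.imread('pics/scene0.png')
A=cv2.resize(a[200:300,95:235],None,fx=5.5,fy=5.5,interpolation=2)
B=cv2.resize(a[215:280,305:375],None,fx=8,fy=8,interpolation=2)
C=cv2.resize(b[140:220,400:530],None,fx=6,fy=6,interpolation=2)
cv2.imwrite('pics/tA.png',A);cv2.imwrite('pics/tB.png',B);cv2.imwrite('pics/sC.png',C)
D=cv2.resize(b[170:225,275:335],None,fx=9,fy=9,interpolation=2);cv2.imwrite('pics/sD.png',D)
E
```

```text
(no output)
```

View pics/tA.png

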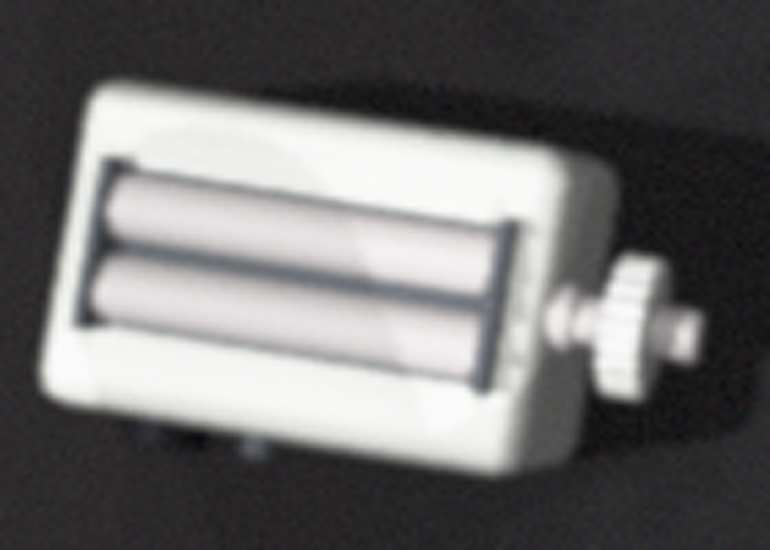

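View pics/tB.png

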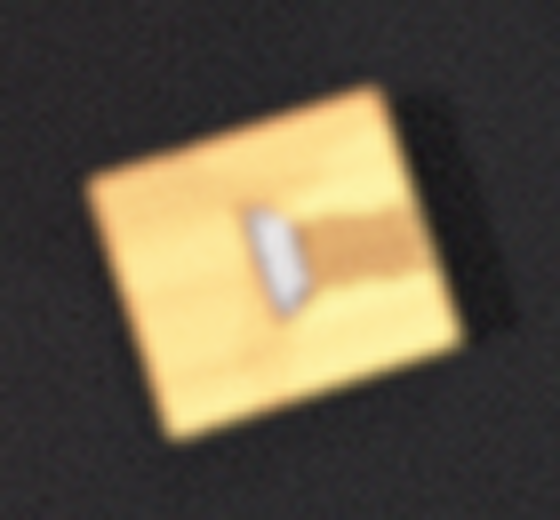

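View pics/sC.png

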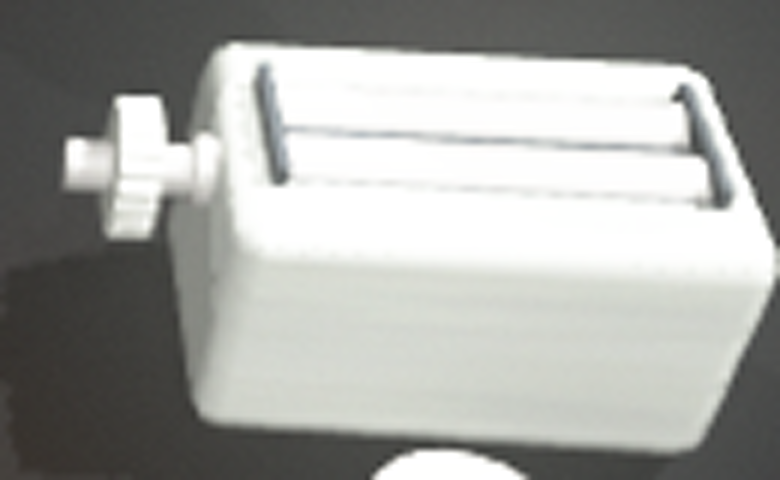

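View pics/sD.png

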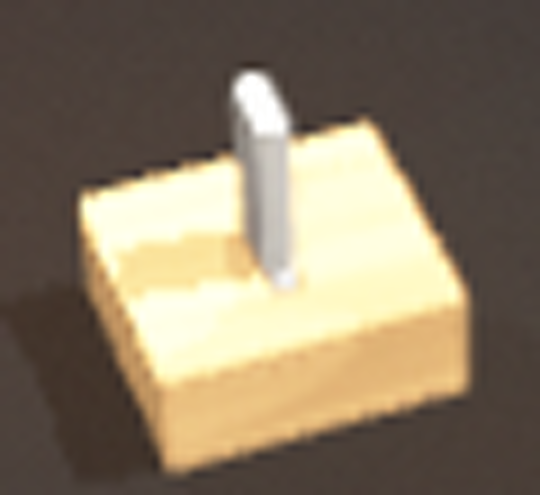

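```bash
python3 - <<'E'
from h import *
tA=lambda p:[(95+(x+.5)/5.5-.5,200+(y+.5)/5.5-.5) for x,y in p]
tB=lambda p:[(305+(x+.5)/8-.5,215+(y+.5)/8-.5) for x,y in p]
sC=lambda p:[(400+(x+.5)/6-.5,140+(y+.5)/6-.5) for x,y in p]
sD=lambda p:[(275+(x+.5)/9-.5,170+(y+.5)/9-.5) for x,y in p]
np.set_printoptions(precision=4,suppress=True)
print('spindle shoulder, neck, end',plane('top',tA([(565,315),(587,320),(690,335)]),.09))
print('end scene',plane('scene',sC([(66,163),(180,168)]),.09))
print('wheel centre top rim',plane('top',tA([(617,300),(645,265)]),.116))
print('rack top corners',plane('top',tB([(90,185),(378,85),(462,345),(170,440)]),.034))
print('tab top z=.087',plane('top',tB([(258,208),(290,312)]),.078))
print('rack scene',plane('scene',sD([(80,200),(365,122),(468,298),(160,380)]),.034))
print('casing top',plane('top',tA([(105,85),(555,150),(50,400),(495,470)]),.105))
print('jar,stamp',plane('top',[(184,162),(276,178)],.1))
E
```

```text
spindle shoulder, neck, end [[0.5389 0.1157 0.09  ]
 [0.537  0.1068 0.09  ]
 [0.5312 0.0655 0.09  ]]
end scene [[0.5301 0.0628 0.09  ]
 [0.5362 0.1074 0.09  ]]
wheel centre top rim [[0.5446 0.0894 0.116 ]
 [0.5583 0.0787 0.116 ]]
rack top corners [[ 0.5838 -0.143   0.034 ]
 [ 0.6125 -0.2256  0.034 ]
 [ 0.5381 -0.2492  0.034 ]
 [ 0.5112 -0.1658  0.034 ]]
tab top z=.087 [[ 0.5756 -0.1894  0.078 ]
 [ 0.547  -0.1982  0.078 ]]
rack scene [[ 0.5392 -0.2474  0.034 ]
 [ 0.5115 -0.1683  0.034 ]
 [ 0.5843 -0.1432  0.034 ]
 [ 0.6102 -0.2248  0.034 ]]
casing top [[0.629  0.3011 0.105 ]
 [0.6036 0.1176 0.105 ]
 [0.5035 0.3195 0.105 ]
 [0.4781 0.1389 0.105 ]]
jar,stamp [[ 0.7474  0.1483  0.1   ]
 [ 0.7113 -0.056   0.1   ]]
```

```bash
cat >> h.py <<'E'
from scipy.spatial.transform import Rotation as Ro
np.set_printoptions(precision=4,suppress=True)
def Rd(yaw):
    a=np.radians(yaw); x=np.array([np.cos(a),np.sin(a),0]); z=np.array([0,0,-1.]); return np.c_[x,np.cross(z,x),z]
def mv(pos,yaw):
    s=env.observe(); R=np.array(s['tool_rot']); 
    print('t',s['time_s'],'tcp',s['tcp_pos'],'F',s['contact_force'],'w',s['gripper_width'])
    print('lin cm',(R.T@(np.array(pos)-s['tcp_pos']))*100,'rot',Ro.from_matrix(R.T@Rd(yaw)).as_rotvec(degrees=True), 'yaw',np.degrees(np.arctan2(R[1,0],R[0,0])))
E
python3 -c "
from h import *
mv([.55,.08,.25],-98.2)"
```

```text
t 0.15 tcp [ 0.2532 -0.5437  0.2304] F [ 0.0052  0.2158 -0.2598] w 0.08515809410585022
lin cm [-44.0153 -53.2376  -1.8913] rot [ 0.0228  0.0865 33.1706] yaw -65.02943180613826
```

Call:
{"name": "servo_tool", "arguments": {
  "rows": [
    {"linear": [-4,-5,-0.3],"rot": [0,0,3]},
    {"linear": [-8,-10,-0.6],"rot": [0,0,6]},
    {"linear": [-12,-15,-0.8],"rot": [0,0,9]},
    {"linear": [-16,-20,-1],"rot": [0,0,12]},
    {"linear": [-20,-25,-1.2],"rot": [0,0,15]},
    {"linear": [-24,-29.5,-1.4],"rot": [0,0,18]},
    {"linear": [-28,-34.2,-1.6],"rot": [0,0,21]},
    {"linear": [-32,-39,-1.9],"rot": [0,0,24]},
    {"linear": [-36,-43.5,-1.9],"rot": [0,0,27]},
    {"linear": [-40,-48.5,-1.9],"rot": [0,0,30]}
  ],
  "hand": 0
}}

```text
time_s: 1.4
tcp_pos: [0.5225, 0.0218, 0.2501]
tool_rot: [[-0.089, -0.996, -0.0], [-0.996, 0.089, 0.001], [-0.001, 0.0, -1.0]]
contact_force: [-0.2, -0.1, 0.1]
gripper_width: -0.0002
```

```bash
python3 -c "
from h import *
mv([.55,.08,.25],-98.2)"
```

```text
t 1.4 tcp [0.5225 0.0218 0.2501] F [-0.2289 -0.0994  0.1427] w -0.00015313982350025014
lin cm [-6.0372 -2.2156  0.0148] rot [0.0184 0.0691 3.0813] yaw -95.1187483810148
```

Call:
{"name": "servo_tool", "arguments": {
  "rows": [
    {"linear": [-3,-1.1,0],"rot": [0,0,1.5]},
    {"linear": [-6,-2.2,0],"rot": [0,0,3]},
    {"linear": [-6,-2.2,0],"rot": [0,0,3]},
    {"linear": [-6,-2.2,0],"rot": [0,0,3]}
  ]
}}

```text
time_s: 1.9
tcp_pos: [0.5496, 0.0792, 0.2499]
tool_rot: [[-0.141, -0.99, -0.001], [-0.99, 0.141, 0.001], [-0.001, 0.001, -1.0]]
contact_force: [-0.7, 0.5, 0.6]
gripper_width: -0.0004
```

```bash
python3 -c "
from h import *
s=env.observe();print(s['tcp_pos'],s['qd'].max())
import pickle
pickle.dump(vision.camera_params('wrist'),open('w1.pkl','wb'))
im=vision.grab_frame('wrist');cv2.imwrite('pics/w1.png',im[:,:,::-1])"
```

```text
[0.5496 0.0792 0.2499] 0.18471568035290326
```

View pics/w1.png

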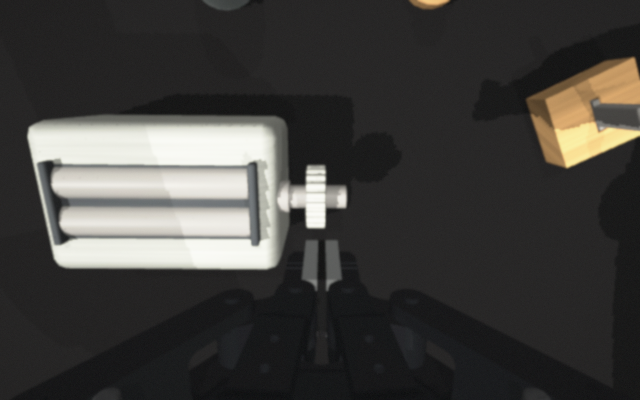

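```bash
python3 -c "
import cv2
a=cv2.imread('pics/w1.png')
cv2.imwrite('pics/w1z.png',cv2.resize(a[155:240,255:365],None,fx=7,fy=7,interpolation=2))"
```

```text
(no output)
```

View pics/w1z.png

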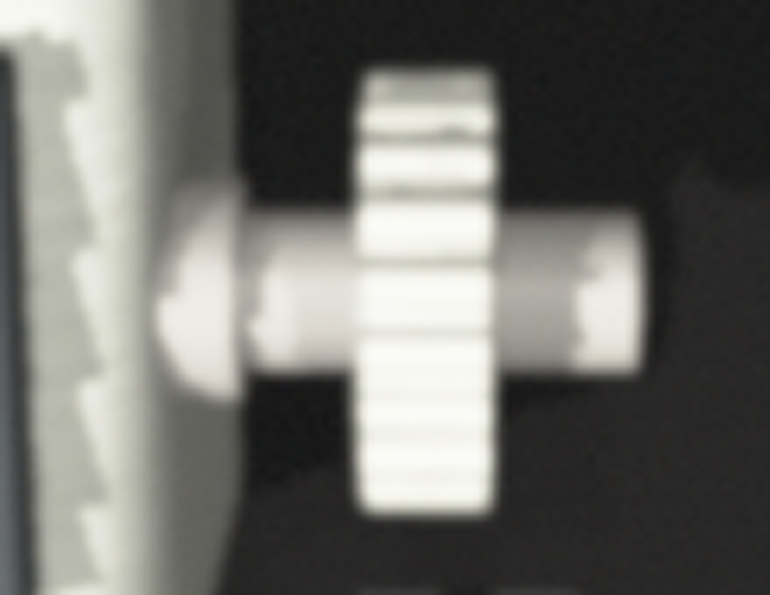

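```bash
python3 - <<'E'
from h import *
import pickle
p=pickle.load(open('w1.pkl','rb'))
w=lambda q:[(255+(x+.5)/7-.5,155+(y+.5)/7-.5) for x,y in q]
a=plane('wrist',w([(243,292),(320,291),(575,292),(643,292)]),.09,p);print(a)
d=a[0]-a[3];print(np.hypot(*d[:2]),np.degrees(np.arctan2(-d[0],d[1])))
print('wheel rim out/in',plane('wrist',w([(495,300),(358,300)]),.115,p))
import cv2
im=cv2.imread('pics/w1.png')
# casing edges at z~.105
e=plane('wrist',[(60,118),(265,118),(75,267),(262,267)],.105,p);print(e, np.degrees(np.arctan2(-(e[0]-e[1])[0],(e[0]-e[1])[1])),np.degrees(np.arctan2(-(e[2]-e[3])[0],(e[2]-e[3])[1])))
E
```

```text
[[0.5375 0.11   0.09  ]
 [0.5363 0.1003 0.09  ]
 [0.5316 0.0684 0.09  ]
 [0.5304 0.0598 0.09  ]]
0.05068020277426177 -8.037115662137605
wheel rim out/in [[0.5392 0.0778 0.115 ]
 [0.5414 0.0936 0.115 ]]
[[0.6303 0.2766 0.105 ]
 [0.6079 0.1165 0.105 ]
 [0.5036 0.3075 0.105 ]
 [0.4801 0.143  0.105 ]] -7.94854736429277 -8.124303203875737
```

```bash
cat >> h.py <<'E'
E0=np.array([.5304,.0598]); U=np.array([np.sin(np.radians(8.05)),np.cos(np.radians(8.05))]); L=np.array([U[1],-U[0]])
def axp(s,z,l=0): return [*(E0+U*s/1000+L*l/1000),z]
def st():
    s=env.observe(); d=s['tcp_pos'][:2]-E0
    print('t',s['time_s'],'s,l,z mm',1000*d@U,1000*d@L,1000*s['tcp_pos'][2],'F along,lat,z',s['contact_force'][:2]@U,s['contact_force'][:2]@L,s['contact_force'][2],'w',s['gripper_width'])
E
python3 -c "
from h import *
st();mv(axp(-8,.107),-98.05)"
```

```text
t 1.95 s,l,z mm 21.53943970989967 16.308850567785736 250.1087751796477 F along,lat,z -0.015203651957204136 0.03921706571612478 0.1923214529749232 w -4.390065850265731e-06
t 1.95 tcp [0.5496 0.0788 0.2501] F [ 0.0367 -0.0205  0.1923] w -4.390065850265731e-06
lin cm [ 2.9675  1.618  14.3095] rot [ 0.0312  0.0429 -0.0989] yaw -98.1488710328697
```

Call:
{"name": "servo_tool", "arguments": {
  "rows": [
    {"linear": [3,1.6,0],"rot": [0,0,0]},
    {"linear": [3,1.6,3],"rot": [0,0,0]},
    {"linear": [3,1.6,7],"rot": [0,0,0]},
    {"linear": [3,1.6,11],"rot": [0,0,0]},
    {"linear": [3,1.6,13.5],"rot": [0,0,0]},
    {"linear": [3,1.6,14.2],"rot": [0,0,0]},
    {"linear": [3,1.6,14.2],"rot": [0,0,0]}
  ],
  "hand": 0
}}

```text
time_s: 2.82
tcp_pos: [0.5294, 0.0509, 0.1087]
tool_rot: [[-0.143, -0.99, 0.0], [-0.99, 0.143, 0.001], [-0.001, 0.0, -1.0]]
contact_force: [-0.2, 0.6, -0.3]
gripper_width: 0.0002
```

```bash
python3 -c "
from h import *
st();im=vision.grab_frame('wrist');cv2.imwrite('pics/w2.png',im[:,:,::-1])"
```

```text
t 2.825 s,l,z mm -8.941656405165157 0.2918249344274987 108.6725488535928 F along,lat,z 0.5520651159307102 -0.24594852792609367 -0.31927716424652086 w 0.00024414052281480496
```

View pics/w2.png

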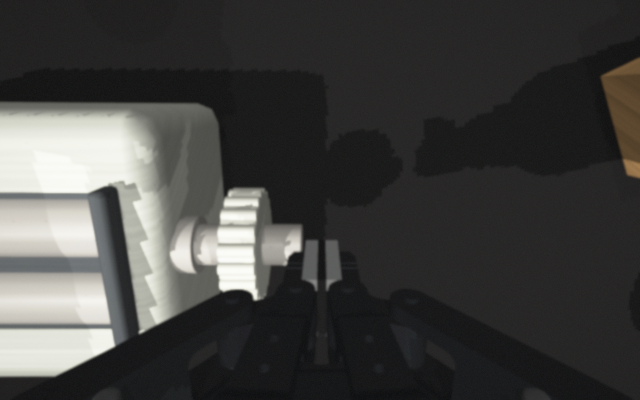

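Call:
{"name": "servo_tool", "arguments": {
  "rows": [
    {"linear": [-0.3,0,0.1],"rot": [0,0,0]},
    {"linear": [-0.6,0,0.1],"rot": [0,0,0]},
    {"linear": [-0.9,0,0.1],"rot": [0,0,0]},
    {"linear": [-1.2,0,0.1],"rot": [0,0,0]},
    {"linear": [-1.5,0,0.1],"rot": [0,0,0]},
    {"linear": [-1.8,0,0.1],"rot": [0,0,0]}
  ]
}}

```text
time_s: 3.62
tcp_pos: [0.5324, 0.0685, 0.1084]
tool_rot: [[-0.143, -0.99, 0.001], [-0.99, 0.143, -0.001], [0.0, -0.001, -1.0]]
contact_force: [-0.5, -3.4, 0.4]
gripper_width: 0.0001
```

```bash
python3 -c "
from h import *
st()"
```

```text
t 3.625 s,l,z mm 8.90284067754887 0.7387895096886625 108.38656621025261 F along,lat,z -3.445923136157807 -0.039433837984816825 0.3978318535840334 w 5.6215166396649073e-05
```

Call:
{"name": "servo_tool", "arguments": {
  "rows": [
    {"linear": [-0.2,0,0.1],"rot": [0,0,0]},
    {"linear": [-0.4,0,0.1],"rot": [0,0,0]},
    {"linear": [-0.6,0,0.1],"rot": [0,0,0]},
    {"linear": [-0.8,0,0.1],"rot": [0,0,0]},
    {"linear": [-0.9,0,0.1],"rot": [0,0,0]},
    {"linear": [-1.0,0,0.1],"rot": [0,0,0]}
  ]
}}

```text
time_s: 4.38
tcp_pos: [0.534, 0.0784, 0.1076]
tool_rot: [[-0.143, -0.99, 0.002], [-0.99, 0.143, -0.001], [0.0, -0.002, -1.0]]
contact_force: [0.1, -3.0, 4.5]
gripper_width: -0.0001
```

Call:
{"name": "servo_tool", "arguments": {
  "rows": [
    {"linear": [-0.1,0,0],"rot": [0,0,0]},
    {"linear": [-0.2,0,0],"rot": [0,0,0]}
  ]
}}

```text
time_s: 4.62
tcp_pos: [0.5344, 0.0805, 0.1076]
tool_rot: [[-0.143, -0.99, 0.002], [-0.99, 0.143, -0.001], [0.0, -0.002, -1.0]]
contact_force: [-1.1, -3.6, 5.4]
gripper_width: -0.0001
```

```bash
python3 -c "
from h import *
st()"
```

```text
t 4.625 s,l,z mm 21.003449945565386 1.0195037856157958 107.60939472598399 F along,lat,z -3.7606382890950205 -0.625303678230481 5.364174527907524 w -0.0001247161601101077
```

Call:
{"name": "servo_tool", "arguments": {
  "rows": [
    {"linear": [0,0,-0.1],"rot": [0,0,0]},
    {"linear": [-0.1,0,-0.15],"rot": [0,0,0]},
    {"linear": [-0.2,0,-0.15],"rot": [0,0,0]},
    {"linear": [-0.3,0,-0.15],"rot": [0,0,0]}
  ]
}}

```text
time_s: 5.12
tcp_pos: [0.5344, 0.0827, 0.1084]
tool_rot: [[-0.143, -0.99, 0.0], [-0.99, 0.143, -0.002], [0.002, -0.001, -1.0]]
contact_force: [-0.3, -6.9, -0.9]
gripper_width: -0.0
```

```bash
python3 -c "
from h import *
st();im=vision.grab_frame('wrist');cv2.imwrite('pics/w3.png',im[:,:,::-1])"
```

```text
t 5.125 s,l,z mm 23.23293344159175 0.7261565371909565 108.41848270459977 F along,lat,z -6.840516531496659 0.6990583983969262 -0.8951508066415195 w -4.332433855513095e-05
```

View pics/w3.png

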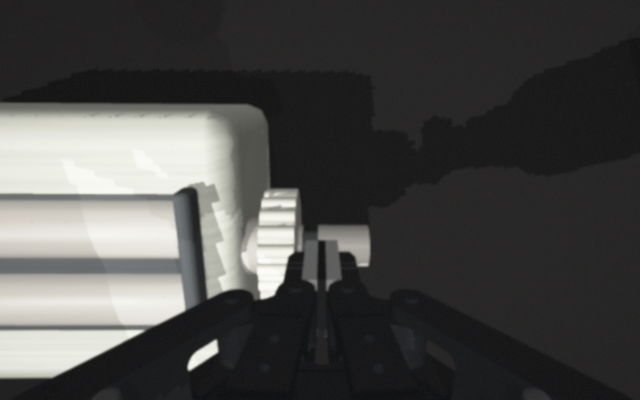

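Call:
{"name": "servo_tool", "arguments": {
  "rows": [
    {"linear": [-0.1,0,0],"rot": [0,0,0]},
    {"linear": [-0.2,0,0],"rot": [0,0,0]},
    {"linear": [-0.25,0,0],"rot": [0,0,0]}
  ]
}}

```text
time_s: 5.55
tcp_pos: [0.5344, 0.083, 0.1083]
tool_rot: [[-0.145, -0.989, -0.001], [-0.989, 0.145, -0.007], [0.007, 0.0, -1.0]]
contact_force: [-1.2, -11.4, 1.6]
gripper_width: 0.0
```

```bash
python3 -c "
from h import *
st()"
```

```text
t 5.55 s,l,z mm 23.488769204458062 0.7343357626991088 108.26114270216985 F along,lat,z -11.436121309651611 0.44339493198072705 1.567486141736832 w 8.67123088953937e-06
```

Call:
{"name": "servo_tool", "arguments": {
  "rows": [
    {"linear": [-0.2,0,0],"rot": [0,0,0]},
    {"linear": [-0.2,0,0],"rot": [0,0,0]}
  ]
}}

```text
time_s: 5.8
tcp_pos: [0.5344, 0.0828, 0.1083]
tool_rot: [[-0.146, -0.989, -0.002], [-0.989, 0.146, -0.011], [0.011, 0.0, -1.0]]
contact_force: [-1.5, -11.4, 1.8]
gripper_width: 0.0001
```

Call:
{"name": "servo_tool", "arguments": {
  "rows": [
    {"linear": [0.8,0,0],"rot": [0,0,0]},
    {"linear": [0.8,0,-3],"rot": [0,0,0]},
    {"linear": [0,-1,-8],"rot": [0,0,0]},
    {"linear": [-0.5,-1.5,-12],"rot": [0,0,0]},
    {"linear": [-0.5,-1.5,-12],"rot": [0,0,0]},
    {"linear": [-0.5,-1.5,-12],"rot": [0,0,0]}
  ]
}}

```text
time_s: 6.55
tcp_pos: [0.55, 0.0873, 0.2274]
tool_rot: [[-0.146, -0.989, -0.003], [-0.989, 0.146, -0.01], [0.01, 0.002, -1.0]]
contact_force: [-0.3, 0.5, -0.5]
gripper_width: 0.0001
```

```bash
python3 -c "
from h import *
import pickle
st();pickle.dump(vision.camera_params('wrist'),open('w4.pkl','wb'));im=vision.grab_frame('wrist');cv2.imwrite('pics/w4.png',im[:,:,::-1])
cv2.imwrite('pics/w4z.png',cv2.resize(im[140:250,240:380,::-1],None,fx=5.5,fy=5.5,interpolation=2))"
```

```text
t 6.55 s,l,z mm 29.942404684482995 15.526885066473987 227.36374836053906 F along,lat,z 0.4630154419814573 -0.33885321232541427 -0.5407221497924554 w 0.00012292741936826114
```

View pics/w4z.png

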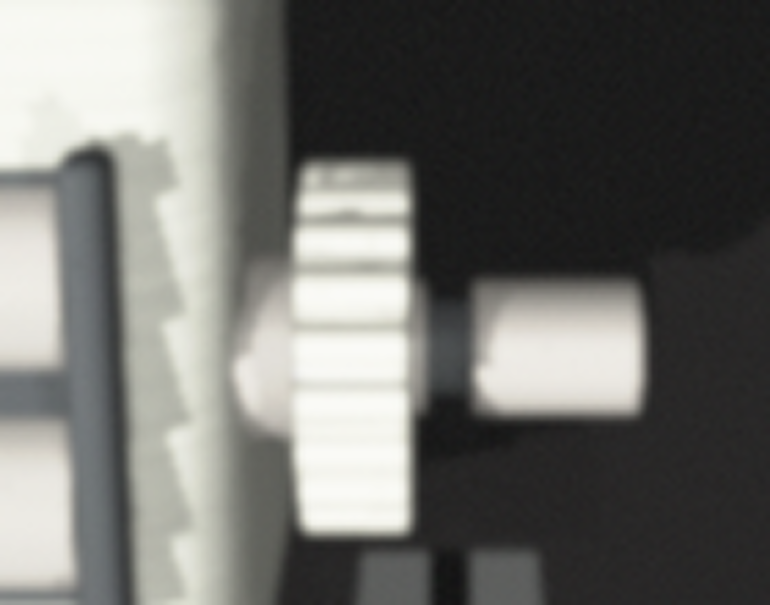

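```bash
python3 - <<'E'
from h import *
import pickle
p=pickle.load(open('w4.pkl','rb'))
w=lambda q:[(240+(x+.5)/5.5-.5,140+(y+.5)/5.5-.5) for x,y in q]
a=plane('wrist',w([(428,349),(471,349),(645,349)]),.09,p)
b=plane('wrist',w([(428,349),(471,349),(645,349)]),.098,p)
for q in (a,b):
  d=q[:,:2]-E0; print(1000*d@U,1000*d@L)
mv([.5614,-.13,.25],-72)
E
```

```text
[32.1721 25.7179 -0.4296] [-0.156  -0.2068 -0.4118]
[32.1567 25.887   0.4869] [2.3069 2.2577 2.0585]
t 6.6 tcp [0.5497 0.0871 0.2266] F [ 0.1564 -0.3645 -0.7384] w -0.00022888172273726398
lin cm [21.3299 -4.3231 -2.1245] rot [  0.3112  -0.5752 -26.3899] yaw -98.38925682369192
```

```bash
python3 - <<'E'
from h import *
mv([.575,-.19,.23],-72)
E
```

```text
t 6.6 tcp [0.5497 0.0871 0.2266] F [ 0.1564 -0.3645 -0.7384] w -0.00022888172273726398
lin cm [27.0451 -6.5501 -0.0686] rot [  0.3112  -0.5752 -26.3899] yaw -98.38925682369192
```

Call:
{"name": "servo_tool", "arguments": {
  "rows": [
    {"linear": [4.5,-1.1,-0.1],"rot": [0,0,-4.4]},
    {"linear": [9,-2.2,-0.1],"rot": [0.1,-0.2,-8.8]},
    {"linear": [13.5,-3.3,-0.1],"rot": [0.2,-0.4,-13.2]},
    {"linear": [18,-4.4,-0.1],"rot": [0.3,-0.6,-17.6]},
    {"linear": [22.5,-5.5,-0.1],"rot": [0.3,-0.6,-22]},
    {"linear": [27,-6.5,-0.1],"rot": [0.3,-0.6,-26.4]},
    {"linear": [27,-6.5,-0.1],"rot": [0.3,-0.6,-26.4]},
    {"linear": [27,-6.5,-0.1],"rot": [0.3,-0.6,-26.4]},
    {"linear": [27,-6.5,-0.1],"rot": [0.3,-0.6,-26.4]}
  ],
  "hand": 0.45
}}

```text
time_s: 7.72
tcp_pos: [0.5745, -0.1881, 0.23]
tool_rot: [[0.31, -0.951, -0.001], [-0.951, -0.31, 0.001], [-0.001, 0.0, -1.0]]
contact_force: [-0.1, 0.2, -0.3]
gripper_width: 0.0385
```

```bash
python3 -c "
from h import *
import pickle
st();pickle.dump(vision.camera_params('wrist'),open('w5.pkl','wb'));im=vision.grab_frame('wrist');cv2.imwrite('pics/w5.png',im[:,:,::-1])
mv([.575,-.19,.23],-72)"
```

```text
t 7.725 s,l,z mm -239.3125584024927 78.40555694167217 229.9636404911384 F along,lat,z 0.14344328559254665 -0.0728871961992119 -0.2979597593138499 w 0.038478814019083846
t 7.775 tcp [ 0.5746 -0.1881  0.2302] F [-0.4517 -0.7296  0.139 ] w 0.03886983005221834
lin cm [0.1879 0.0211 0.0196] rot [0.0042 0.0508 0.0903] yaw -71.90971383990174
```

View pics/w5.png

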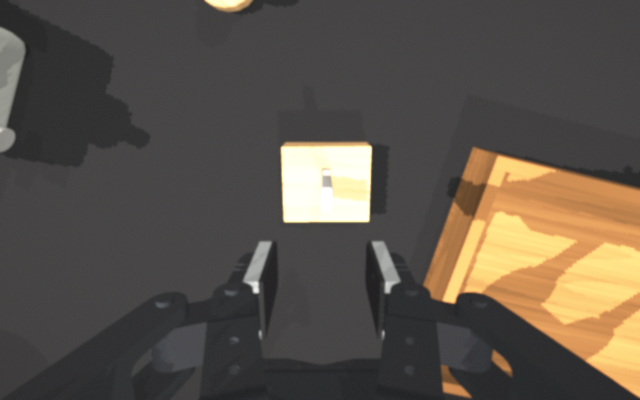

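```bash
python3 -c "
import cv2
a=cv2.imread('pics/w5.png')
cv2.imwrite('pics/w5z.png',cv2.resize(a[135:230,270:380],None,fx=6,fy=6,interpolation=2))"
```

```text
(no output)
```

View pics/w5z.png

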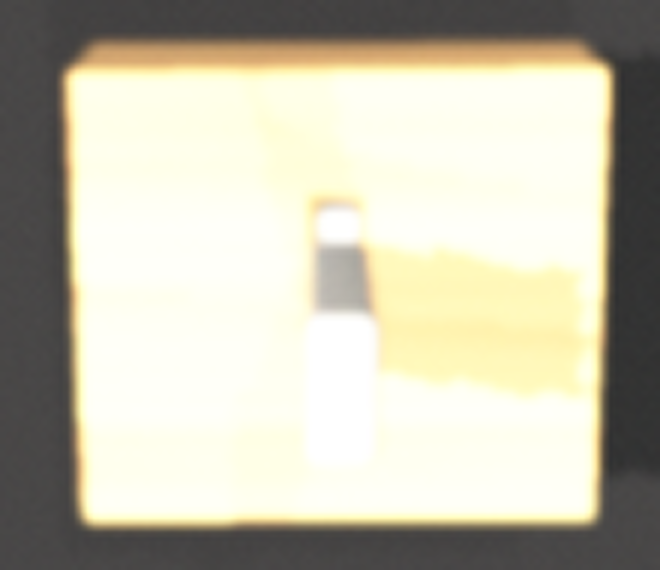

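```bash
python3 - <<'E'
from h import *
import pickle
p=pickle.load(open('w5.pkl','rb'))
w=lambda q:[(270+(x+.5)/6-.5,135+(y+.5)/6-.5) for x,y in q]
c=plane('wrist',w([(65,68),(612,68),(598,524),(82,524)]),.034,p);print(c,c.mean(0))
for i,j in((0,1),(3,2),(0,3),(1,2)):
  d=c[j]-c[i];print(np.hypot(*d[:2]),np.degrees(np.arctan2(d[1],d[0])))
for z in(.087,): print(plane('wrist',w([(342,389),(342,315),(342,463)]),z,p))
t=plane('wrist',w([(342,389)]),.087,p)[0]
# cross-check top
print(plane('top',[(305+274/8,215+260/8)],.083))
mv([t[0],t[1],.11],-72); mv([t[0],t[1],.056],-72)
E
```

```text
[[ 0.5848 -0.1435  0.034 ]
 [ 0.6118 -0.2261  0.034 ]
 [ 0.5389 -0.2507  0.034 ]
 [ 0.5117 -0.1679  0.034 ]] [ 0.5618 -0.1971  0.034 ]
0.0869559119995347 -71.8503354430511
0.08716492009431477 -71.83813181609763
0.07700157380878718 -161.53255099801956
0.07698445174620197 -161.3769234847309
[[ 0.5626 -0.1965  0.087 ]
 [ 0.5728 -0.1931  0.087 ]
 [ 0.5523 -0.2     0.087 ]]
[[ 0.5602 -0.1946  0.083 ]]
t 7.775 tcp [ 0.5746 -0.1881  0.2302] F [-0.4517 -0.7296  0.139 ] w 0.03886983005221834
lin cm [ 0.4337  1.3988 12.0195] rot [0.0042 0.0508 0.0903] yaw -71.90971383990174
t 7.775 tcp [ 0.5746 -0.1881  0.2302] F [-0.4517 -0.7296  0.139 ] w 0.03886983005221834
lin cm [ 0.4385  1.3984 17.4195] rot [0.0042 0.0508 0.0903] yaw -71.90971383990174
```

Call:
{"name": "servo_tool", "arguments": {
  "rows": [
    {"linear": [0.4,1.4,0],"rot": [0,0,0]},
    {"linear": [0.4,1.4,5],"rot": [0,0,0]},
    {"linear": [0.4,1.4,10],"rot": [0,0,0]},
    {"linear": [0.4,1.4,14],"rot": [0,0,0]},
    {"linear": [0.4,1.4,16.5],"rot": [0,0,0]},
    {"linear": [0.4,1.4,17.4],"rot": [0,0,0]},
    {"linear": [0.4,1.4,17.4],"rot": [0,0,0]},
    {"linear": [0.4,1.4,17.4],"rot": [0,0,0]}
  ]
}}

```text
time_s: 8.78
tcp_pos: [0.5633, -0.1965, 0.0582]
tool_rot: [[0.311, -0.951, 0.002], [-0.951, -0.311, -0.0], [0.001, -0.002, -1.0]]
contact_force: [-0.0, 0.4, 0.1]
gripper_width: 0.0384
```

```bash
python3 -c "
from h import *
im=vision.grab_frame('wrist');cv2.imwrite('pics/w6.png',im[:,:,::-1])
mv([.5622,-.1962,.056],-71.8)"
```

```text
t 8.825 tcp [ 0.5633 -0.1965  0.0582] F [0.3883 0.1436 0.7397] w 0.03853564594989144
lin cm [-0.0687  0.0985  0.2207] rot [-0.127  -0.0662 -0.104 ] yaw -71.904095098312
```

View pics/w6.png

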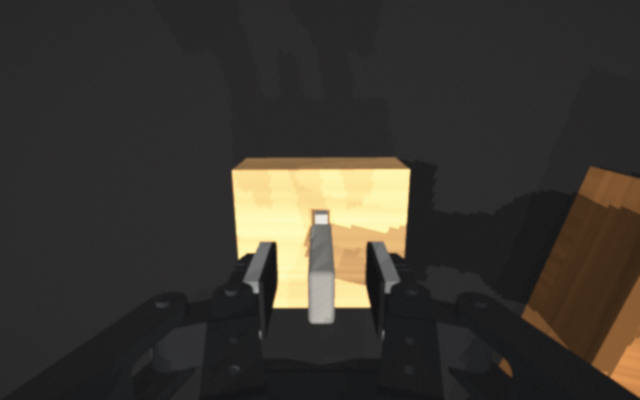

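Call:
{"name": "servo_tool", "arguments": {
  "rows": [
    {"linear": [-0.05,0.1,0.2],"rot": [0,0,0]},
    {"linear": [-0.05,0.1,0.2],"rot": [0,0,0]}
  ]
}}

```text
time_s: 9.07
tcp_pos: [0.5625, -0.1965, 0.0568]
tool_rot: [[0.311, -0.951, 0.003], [-0.951, -0.311, -0.001], [0.002, -0.003, -1.0]]
contact_force: [-0.1, 0.1, -0.5]
gripper_width: 0.0385
```

Call:
{"name": "servo_tool", "arguments": {
  "rows": [
    {"linear": [0,0,0],"rot": [0,0,0]},
    {"linear": [0,0,0],"rot": [0,0,0]},
    {"linear": [0,0,0],"rot": [0,0,0]},
    {"linear": [0,0,0],"rot": [0,0,0]}
  ],
  "hand": 0
}}

```text
time_s: 9.57
tcp_pos: [0.5626, -0.1965, 0.0571]
tool_rot: [[0.311, -0.951, 0.004], [-0.951, -0.311, -0.001], [0.002, -0.003, -1.0]]
contact_force: [0.4, -0.0, 1.2]
gripper_width: 0.009
```

```bash
python3 -c "
from h import *
mv([.5622,-.1962,.056],-71.8)"
```

```text
t 9.575 tcp [ 0.5626 -0.1965  0.0571] F [ 0.4488 -0.0084  1.2162] w 0.008967975302269898
lin cm [-0.0457  0.0323  0.1068] rot [-0.191  -0.1218 -0.1015] yaw -71.90171652995117
```

Call:
{"name": "servo_tool", "arguments": {
  "rows": [
    {"linear": [0,0,-0.5],"rot": [0,0,0]},
    {"linear": [0,0,-1.2],"rot": [0,0,0]},
    {"linear": [0,0,-2.2],"rot": [0,0,0]},
    {"linear": [0,0,-4],"rot": [0,0,0]},
    {"linear": [0,0,-7],"rot": [0,0,0]},
    {"linear": [0,0,-11],"rot": [0,0,0]},
    {"linear": [0,0,-14],"rot": [0,0,0]},
    {"linear": [0,0,-14],"rot": [0,0,0]}
  ]
}}

```text
time_s: 10.58
tcp_pos: [0.5634, -0.1969, 0.202]
tool_rot: [[0.311, -0.95, 0.011], [-0.95, -0.311, -0.004], [0.007, -0.009, -1.0]]
contact_force: [1.2, -0.4, 0.1]
gripper_width: 0.0089
```

```bash
python3 -c "
from h import *
im=vision.grab_frame('wrist');cv2.imwrite('pics/w7.png',im[:,:,::-1])
st()
mv(axp(15,.2),-98.05)"
```

```text
t 10.625 s,l,z mm -249.4006431277569 67.88935455420658 199.18932882341758 F along,lat,z -0.09159145705351997 1.028387847186407 -1.6545193859077905 w 0.009179539052577186
t 10.625 tcp [ 0.5627 -0.1967  0.1992] F [ 1.0054 -0.2347 -1.6545] w 0.009179539052577186
lin cm [-26.7253  -5.5591  -0.1677] rot [-0.3986 -0.1742 26.1491] yaw -71.90159396820393
```

View pics/w7.png

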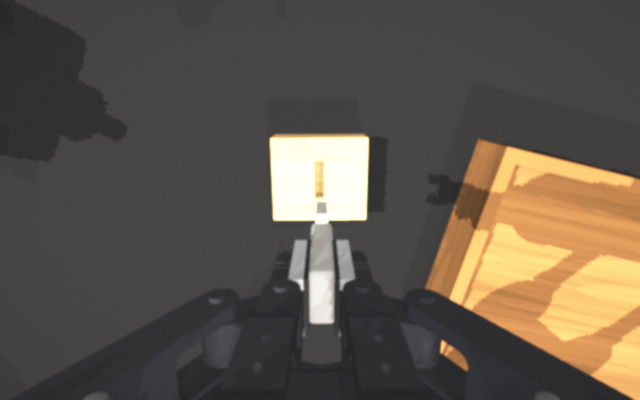

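```bash
python3 -c "
from h import *
mv(axp(28.5,.2,.2),-98.05)"
```

```text
t 10.625 tcp [ 0.5627 -0.1967  0.1992] F [ 1.0054 -0.2347 -1.6545] w 0.009179539052577186
lin cm [-27.9283  -6.172   -0.1694] rot [-0.3986 -0.1742 26.1491] yaw -71.90159396820393
```

Call:
{"name": "servo_tool", "arguments": {
  "rows": [
    {"linear": [-4.5,-1,0],"rot": [-0.1,0,4.2]},
    {"linear": [-9,-2,0],"rot": [-0.2,-0.1,8.4]},
    {"linear": [-13.5,-3,0],"rot": [-0.3,-0.1,12.6]},
    {"linear": [-18,-4,-0.1],"rot": [-0.4,-0.2,16.8]},
    {"linear": [-22,-5,-0.1],"rot": [-0.4,-0.2,21]},
    {"linear": [-25.5,-5.7,-0.1],"rot": [-0.4,-0.2,24]},
    {"linear": [-27.5,-6.1,-0.1],"rot": [-0.4,-0.2,26.1]},
    {"linear": [-27.9,-6.2,-0.1],"rot": [-0.4,-0.2,26.1]},
    {"linear": [-27.9,-6.2,-0.1],"rot": [-0.4,-0.2,26.1]}
  ]
}}

```text
time_s: 11.75
tcp_pos: [0.5347, 0.0874, 0.1983]
tool_rot: [[-0.138, -0.99, -0.002], [-0.99, 0.138, -0.0], [0.0, 0.002, -1.0]]
contact_force: [-0.0, -0.1, -1.0]
gripper_width: 0.0088
```

```bash
python3 -c "
from h import *
im=vision.grab_frame('wrist');cv2.imwrite('pics/w8.png',im[:,:,::-1])
cv2.imwrite('pics/t8.png',cv2.resize(vision.grab_frame('scene')[100:200,380:500,::-1],None,fx=6,fy=6,interpolation=2))
st()
mv(axp(28.5,.155,.2),-98.05)"
```

```text
t 11.85 s,l,z mm 27.4738302780041 0.747440674816702 198.82352603284863 F along,lat,z -0.7891912431903603 -0.12180778715719474 -0.5856109702204693 w 0.008987655982083642
t 11.85 tcp [0.535  0.0869 0.1988] F [-0.2311 -0.7644 -0.5856] w 0.008987655982083642
lin cm [-0.1031  0.0517  4.3824] rot [ 0.0399 -0.0056  0.0142] yaw -98.03584258009357
```

View pics/w8.png

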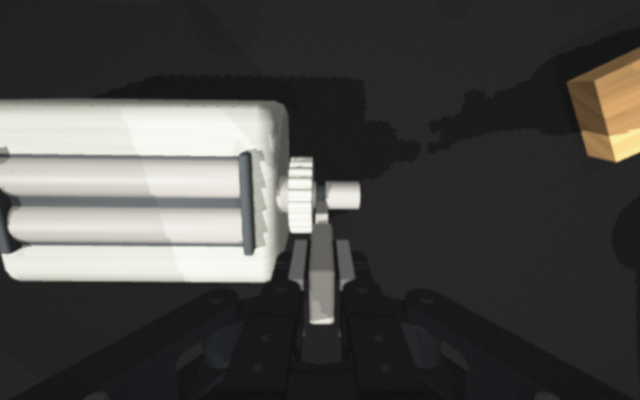

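View pics/t8.png

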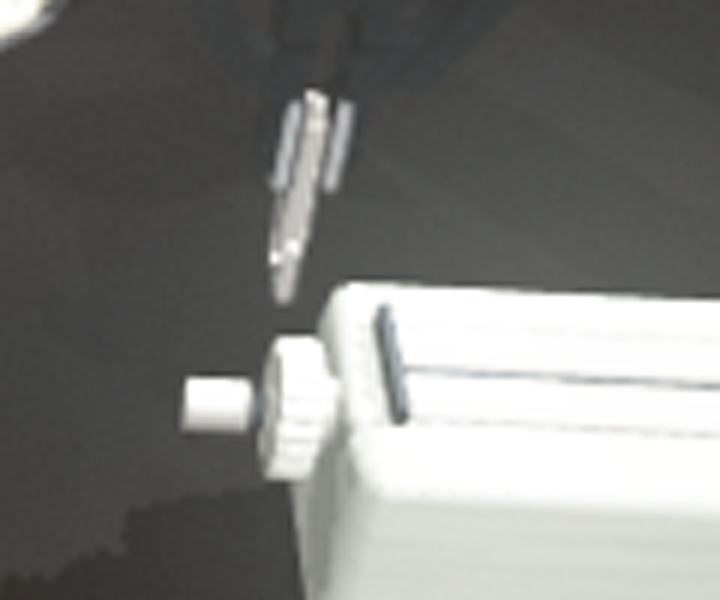

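```bash
python3 -c "
import cv2
a=cv2.imread('pics/w8.png')
print(vars) if 0 else None
cv2.imwrite('pics/w8z.png',cv2.resize(a[140:240,270:380],None,fx=7,fy=6,interpolation=2))
for r in (184,187,190,200): print(r,a[r,308:366].mean(1).astype(int))
print(a[225,308:340].mean(1).astype(int)); print(a[300,308:340].mean(1).astype(int))"
```

```text
184 [247 245 237 206 148 119 113  93  62  38  31  32  30  30  31  33  48  82
 110 121 122 122 123 127 131 135 140 140 141 141 141 139 140 140 140 139
 139 140 140 140 139 138 137 139 138 137 137 137 137 134 122  95  60  37
  36  38  40  41]
187 [231 228 217 184 142 127 123 104  75  59  57  57  57  55  55  58  66  88
 118 135 138 143 151 165 177 181 180 180 180 180 180 180 180 180 180 181
 180 180 180 179 179 180 179 180 180 178 178 178 179 178 169 143  92  45
  36  40  40  40]
190 [204 202 191 165 139 134 135 116  86  69  68  67  66  66  64  66  72  99
 131 148 158 176 197 207 211 209 210 209 210 209 209 209 209 209 209 209
 209 208 208 209 209 209 210 209 209 208 208 208 209 208 201 169 109  53
  34  37  39  39]
200 [237 233 218 179 150 149 142 117  90  81  79  79  80  79  76  75  89 130
 181 218 229 232 233 233 233 232 233 233 233 233 233 233 232 233 233 233
 233 233 233 232 233 233 233 232 233 233 233 233 233 232 227 195 125  58
  39  39  40  39]
[246 244 234 198 143 111 104 100  99  99  97  96  95  96  96  98  96  97
  98  96  95  89  79  61  45  39  38  36  36  37  36  38]
[ 61  94 123 140 144 146 145 146 145 143 141 139 137 137 137 135 137 135
 135 135 135 135 132 128 120 103  70  44  34  33  33  28]
```

View pics/w8z.png

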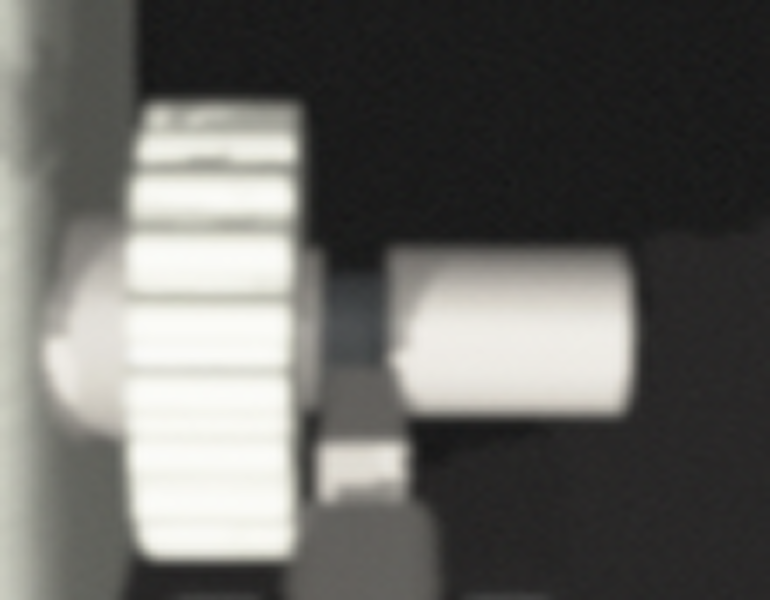

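Call:
{"name": "servo_tool", "arguments": {
  "rows": [
    {"linear": [-0.1,0.05,1],"rot": [0,0,0]},
    {"linear": [-0.1,0.05,3],"rot": [0,0,0]},
    {"linear": [-0.1,0.05,4.5],"rot": [0,0,0]},
    {"linear": [-0.1,0.05,5],"rot": [0,0,0]},
    {"linear": [-0.1,0.05,5],"rot": [0,0,0]}
  ]
}}

```text
time_s: 12.48
tcp_pos: [0.5343, 0.0879, 0.1482]
tool_rot: [[-0.14, -0.99, -0.002], [-0.99, 0.14, -0.0], [0.0, 0.002, -1.0]]
contact_force: [0.7, -0.2, -0.7]
gripper_width: 0.0094
```

```bash
python3 -c "
from h import *
st()
mv(axp(28.5,.142,.2),-98.05)"
```

```text
t 12.475 s,l,z mm 28.375569488881926 -0.05382038433126594 148.2165556897055 F along,lat,z -0.06080776667507496 0.6681040177610826 -0.7308031569536415 w 0.009448190979121276
t 12.475 tcp [0.5343 0.0879 0.1482] F [ 0.653  -0.1538 -0.7308] w 0.009448190979121276
lin cm [-0.0127 -0.0265  0.6216] rot [ 0.0997 -0.0214  0.0169] yaw -98.03309194706004
```

Call:
{"name": "servo_tool", "arguments": {
  "rows": [
    {"linear": [0,0,0.2],"rot": [0,0,0]},
    {"linear": [0,-0.03,0.4],"rot": [0,0,0]},
    {"linear": [0,-0.03,0.55],"rot": [0,0,0]},
    {"linear": [0,-0.03,0.6],"rot": [0,0,0]}
  ]
}}

```text
time_s: 12.98
tcp_pos: [0.5346, 0.0879, 0.1422]
tool_rot: [[-0.14, -0.99, -0.002], [-0.99, 0.14, -0.0], [0.0, 0.002, -1.0]]
contact_force: [0.3, 0.5, -0.1]
gripper_width: 0.009
```

Call:
{"name": "servo_tool", "arguments": {
  "rows": [
    {"linear": [0,0,0.1],"rot": [0,0,0]},
    {"linear": [0,0,0.15],"rot": [0,0,0]}
  ]
}}

```text
time_s: 13.22
tcp_pos: [0.5346, 0.0879, 0.1406]
tool_rot: [[-0.14, -0.99, -0.002], [-0.99, 0.14, -0.0], [0.0, 0.002, -1.0]]
contact_force: [0.3, 0.7, -1.4]
gripper_width: 0.0088
```

```bash
python3 -c "
from h import *
st()"
```

```text
t 13.225 s,l,z mm 28.388306521124584 0.23690570352597742 140.63738279857174 F along,lat,z 0.7516986998872908 0.2217749604298664 -1.3756540836926545 w 0.008805486122931897
```

Call:
{"name": "servo_tool", "arguments": {
  "rows": [
    {"linear": [0,0,0.1],"rot": [0,0,0]},
    {"linear": [0,0,0.15],"rot": [0,0,0]}
  ]
}}

```text
time_s: 13.48
tcp_pos: [0.5348, 0.0879, 0.1393]
tool_rot: [[-0.14, -0.99, -0.001], [-0.99, 0.14, -0.0], [0.0, 0.001, -1.0]]
contact_force: [0.8, -0.2, -0.1]
gripper_width: 0.009
```

```bash
python3 -c "
from h import *
st()"
```

```text
t 13.475 s,l,z mm 28.398196032438783 0.4548058515444987 139.29269761895404 F along,lat,z -0.0414333364566662 0.861505268291507 -0.11693975693143288 w 0.00897359739439999
```

Call:
{"name": "servo_tool", "arguments": {
  "rows": [
    {"linear": [0,0.02,0.1],"rot": [0,0,0]},
    {"linear": [0,0.02,0.15],"rot": [0,0,0]}
  ]
}}

```text
time_s: 13.72
tcp_pos: [0.5352, 0.0879, 0.1384]
tool_rot: [[-0.14, -0.99, 0.001], [-0.99, 0.14, -0.0], [-0.0, -0.001, -1.0]]
contact_force: [2.0, -0.3, 1.5]
gripper_width: 0.009
```

```bash
python3 -c "
from h import *
st()"
```

```text
t 13.725 s,l,z mm 28.455103443475007 0.7933297467445988 138.40622070389347 F along,lat,z -0.025545630848681708 2.004785430638301 1.5229754532919326 w 0.009012604065646813
```

Call:
{"name": "servo_tool", "arguments": {
  "rows": [
    {"linear": [0,-0.06,0],"rot": [0,0,0]},
    {"linear": [0,-0.06,0.1],"rot": [0,0,0]},
    {"linear": [0,-0.06,0.1],"rot": [0,0,0]}
  ]
}}

```text
time_s: 14.1
tcp_pos: [0.5357, 0.0879, 0.138]
tool_rot: [[-0.14, -0.99, 0.001], [-0.99, 0.14, 0.0], [-0.0, -0.001, -1.0]]
contact_force: [-1.0, 0.7, 5.0]
gripper_width: 0.0089
```

```bash
python3 -c "
from h import *
st()"
```

```text
t 14.1 s,l,z mm 28.558939738259273 1.3268086505317918 138.00173997310333 F along,lat,z 0.5666131559774432 -1.0954709961987916 4.9981355333518955 w 0.008880222265224438
```

Call:
{"name": "servo_tool", "arguments": {
  "rows": [
    {"linear": [0,0.02,0.1],"rot": [0,0,0]},
    {"linear": [0,0.02,0.2],"rot": [0,0,0]}
  ]
}}

```text
time_s: 14.35
tcp_pos: [0.5358, 0.0881, 0.1373]
tool_rot: [[-0.14, -0.99, 0.003], [-0.99, 0.14, 0.0], [-0.001, -0.002, -1.0]]
contact_force: [-0.6, -0.1, 7.5]
gripper_width: 0.0087
```

```bash
python3 -c "
from h import *
st()"
```

```text
t 14.35 s,l,z mm 28.727346425625466 1.3782459318679283 137.26520642129188 F along,lat,z -0.1398885412945829 -0.62944417033513 7.485049740238972 w 0.008711895597476926
```

Call:
{"name": "servo_tool", "arguments": {
  "rows": [
    {"linear": [0,0.02,0.15],"rot": [0,0,0]},
    {"linear": [0,0.02,0.25],"rot": [0,0,0]}
  ]
}}

```text
time_s: 14.6
tcp_pos: [0.5358, 0.0882, 0.1358]
tool_rot: [[-0.139, -0.99, 0.004], [-0.99, 0.14, 0.001], [-0.001, -0.004, -1.0]]
contact_force: [-1.1, 0.4, 5.6]
gripper_width: 0.009
```

```bash
python3 -c "
from h import *
st()"
```

```text
t 14.6 s,l,z mm 28.907971672772845 1.346458796983637 135.79781183217662 F along,lat,z 0.25409670057498107 -1.1863235290826801 5.582548930335087 w 0.00903164659806755
```

Call:
{"name": "servo_tool", "arguments": {
  "rows": [
    {"linear": [0,0.02,0.2],"rot": [0,0,0]},
    {"linear": [0,0.03,0.35],"rot": [0,0,0]}
  ]
}}

```text
time_s: 14.85
tcp_pos: [0.5354, 0.0883, 0.132]
tool_rot: [[-0.14, -0.99, 0.004], [-0.99, 0.14, 0.001], [-0.001, -0.003, -1.0]]
contact_force: [-0.4, 0.7, -0.0]
gripper_width: 0.0091
```

```bash
python3 -c "
from h import *
st()"
```

```text
t 14.85 s,l,z mm 28.89805340410775 0.9736475426119433 131.9849148351959 F along,lat,z 0.6008803051710102 -0.4458457650492602 -0.02893285277209244 w 0.00909908273974315
```

Call:
{"name": "servo_tool", "arguments": {
  "rows": [
    {"linear": [0,0,0.15],"rot": [0,0,0]},
    {"linear": [0,0,0.3],"rot": [0,0,0]},
    {"linear": [0,0,0.45],"rot": [0,0,0]}
  ]
}}

```text
time_s: 15.22
tcp_pos: [0.5353, 0.0882, 0.1266]
tool_rot: [[-0.14, -0.99, 0.003], [-0.99, 0.14, 0.001], [-0.001, -0.002, -1.0]]
contact_force: [0.6, 0.2, -1.6]
gripper_width: 0.0089
```

```bash
python3 -c "
from h import *
st()"
```

```text
t 15.225 s,l,z mm 28.787242919427154 0.828329585082025 126.59682984415682 F along,lat,z 0.2760490237206906 0.6074602488570533 -1.6401729941996253 w 0.008935712285379606
```

Nearly at the floor; press gently until the bridge lands.

Call:
{"name": "servo_tool", "arguments": {
  "rows": [
    {"linear": [0,0,0.1],"rot": [0,0,0]},
    {"linear": [0,0,0.15],"rot": [0,0,0]},
    {"linear": [0,0,0.15],"rot": [0,0,0]}
  ]
}}

```text
time_s: 15.6
tcp_pos: [0.5354, 0.0882, 0.1261]
tool_rot: [[-0.14, -0.99, 0.004], [-0.99, 0.14, 0.001], [-0.001, -0.003, -1.0]]
contact_force: [-1.7, -0.9, 6.1]
gripper_width: 0.0094
```

```bash
python3 -c "
from h import *
st()"
```

```text
t 15.6 s,l,z mm 28.859008978507244 0.9901887775356469 126.07250196469091 F along,lat,z -1.1389155635175645 -1.5744018993480238 6.06319750738516 w 0.009391420550099179
```

Call:
{"name": "servo_tool", "arguments": {
  "rows": [
    {"linear": [0,0,0],"rot": [0,0,0]},
    {"linear": [0,0,0],"rot": [0,0,0]}
  ]
}}

```text
time_s: 15.85
tcp_pos: [0.5355, 0.0882, 0.1262]
tool_rot: [[-0.14, -0.99, 0.004], [-0.99, 0.14, 0.001], [-0.001, -0.004, -1.0]]
contact_force: [-0.7, 1.0, 2.6]
gripper_width: 0.0094
```

Call:
{"name": "servo_tool", "arguments": {
  "rows": [
    {"linear": [0,0,0],"rot": [0,0,0]},
    {"linear": [0,0,0],"rot": [0,0,0]},
    {"linear": [0,0,0],"rot": [0,0,0]},
    {"linear": [0,0,0],"rot": [0,0,0]}
  ],
  "hand": 0.35
}}

```text
time_s: 16.35
tcp_pos: [0.5355, 0.0883, 0.126]
tool_rot: [[-0.14, -0.99, 0.004], [-0.99, 0.14, 0.001], [-0.001, -0.004, -1.0]]
contact_force: [-0.3, 0.5, -0.1]
gripper_width: 0.0298
```

Call:
{"name": "servo_tool", "arguments": {
  "rows": [
    {"linear": [0,0,-1],"rot": [0,0,0]},
    {"linear": [0,0,-3],"rot": [0,0,0]},
    {"linear": [0,0,-6],"rot": [0,0,0]},
    {"linear": [0,0,-9],"rot": [0,0,0]},
    {"linear": [0,-1.5,-10],"rot": [0,0,0]},
    {"linear": [0,-1.5,-10],"rot": [0,0,0]},
    {"linear": [0,-1.5,-10],"rot": [0,0,0]}
  ]
}}

```text
time_s: 17.23
tcp_pos: [0.5496, 0.0861, 0.226]
tool_rot: [[-0.14, -0.99, 0.003], [-0.99, 0.14, 0.001], [-0.001, -0.003, -1.0]]
contact_force: [0.4, -0.6, -0.6]
gripper_width: 0.03
```

```bash
python3 -c "
from h import *
import pickle
st();pickle.dump(vision.camera_params('wrist'),open('w9.pkl','wb'))
im=vision.grab_frame('wrist');cv2.imwrite('pics/w9.png',cv2.resize(im[100:300,220:440,::-1],None,fx=3,fy=3,interpolation=2))
s=vision.grab_frame('scene');cv2.imwrite('pics/s9.png',s[:,:,::-1]);cv2.imwrite('pics/s9z.png',cv2.resize(s[120:200,390:500,::-1],None,fx=7,fy=7,interpolation=2))"
```

```text
t 17.225 s,l,z mm 28.753350972470198 15.319089728821154 225.988846102048 F along,lat,z -0.5132394075219017 0.4963128269170418 -0.5835777812117331 w 0.029967686488715863
```

View pics/w9.png

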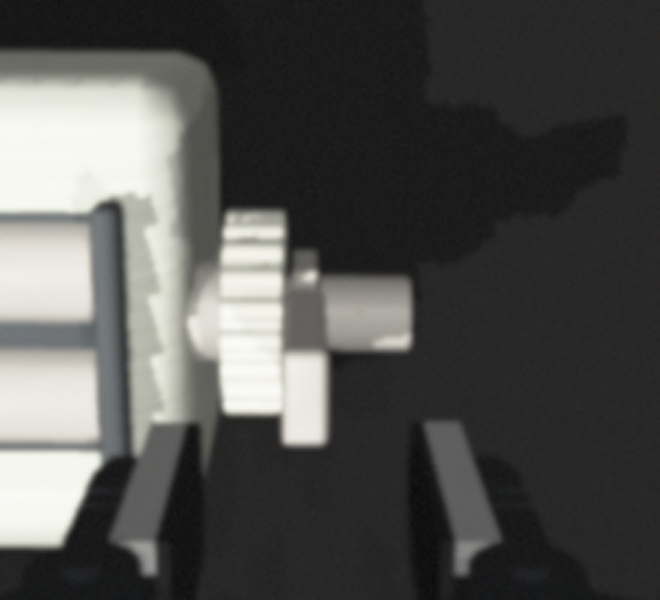

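View pics/s9z.png

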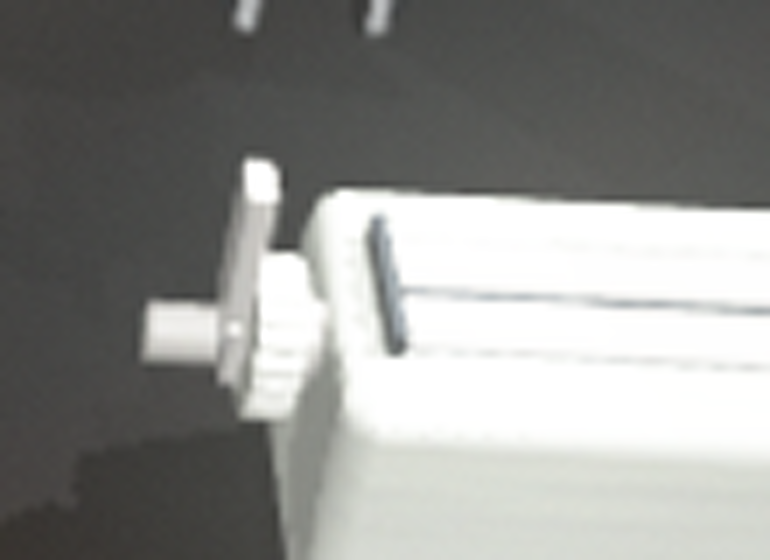

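View pics/s9.png

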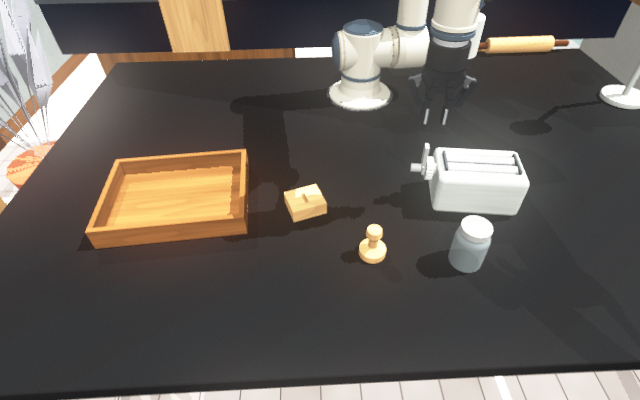

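```bash
python3 - <<'E'
from h import *
import pickle
p=pickle.load(open('w9.pkl','rb'))
w=lambda q:[(220+(x+.5)/3-.5,100+(y+.5)/3-.5) for x,y in q]
q=plane('wrist',w([(307,352),(305,445),(283,398),(328,398)]),.156,p)
d=q[:,:2]-E0; print(1000*d@U,1000*d@L)
order.sign_off()
E
```

```text
[28.7978 29.1837 33.909  24.2822] [11.425  -9.8637  1.0194  1.0381]
the job is handed in; nothing more can be done
```

The wheel is back against its shoulder and the clip is snapped into the spindle groove and let go. I handed the job in at about 17.3 s of the 58 s allowed; the hand-in gave no verdict.

- **Wheel:** I pushed its rim inboard with closed fingertips. It slid at about 3–7 N, then stopped dead at 11 N. The picture afterwards showed the groove uncovered.
- **Clip:** I took it by its tab and lifted it straight out of the rack. In the groove the jaws touched with the clip's origin 12 mm above the axis, as expected for the groove and not the land. I read up to 7.5 N while the jaws opened. They then snapped under, and the bridge landed with the origin at about 90 mm, as predicted. I pressed with at most about 8 N.
- **Last checks:** The pictures showed the clip upright and close to the wheel's face, and the tray, stamp and jar where they started. The gripper was clear, about 100 mm above.
- **Disagreement:** The tab's top centre measured 0.8 to 1.0 mm sideways of my first estimate of the spindle axis. The side forces while pressing pointed to a true axis about 1 mm in the same direction, so I put this down to camera calibration. It is within the 2 mm limit either way.

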